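Kit the wheel parts on the two studs

TASK

Put the loose wheel parts away on the two upright wheel studs. On the long stud thread the wide spacer ring first, then the collar on top of it, and last the deep socket, standing open end down over the stud's tip; put the hex nut down over the short stud. Everything must sit flat and be let go, and the glass jar and the red valve core tool must stay where they are.

Things in the scene. Friction and masses are not known exactly. Their poses are not given: they have to be found in the camera images.
- spacer_mid (a point): Wide flat spacer ring of bright aluminium, loose, lying flat: outer diameter 58, central hole 24, height 15 mm, 0.09 kg. The point is its centre, half-way up (7.5 mm above its underside); z up its axis.
- collar_mid (a point): Thick-walled dark steel collar (a short tube), loose, standing upright: outer diameter 42, through hole 22, height 20 mm, 0.14 kg. The point is its centre, half-way up (10 mm above its underside); z up its axis.
- socket_mid (a point): Chrome deep socket, loose, standing open end down: outer diameter 36, height 66 mm, 0.26 kg. The lower 40 mm is a bore 26 mm wide, open below; the top is closed, with a dark square drive mark in its middle. The point is its centre, half-way up (33 mm above its open end); z points up, to the drive end.
- nut_mid (a point): Large zinc-plated hex nut, loose, standing upright: 33 across flats, 38 across corners, height 27, through hole 23 mm, 0.10 kg. The point is its centre, half-way up (13.5 mm above its underside); z up its axis, x and -x each point square to a flat, and so do the directions 60 degrees on.
- long_seat (a point): Long wheel stud: a fixed upright zinc-plated threaded stud 12 to 13 mm in diameter, its tip tapered over the top 5 mm, in the middle of a dark ROUND steel base plate 90 mm across and 10 mm thick. The point lies on the stud's axis in the plate's top face, on which things sit (10 mm above the shelf); the stud rises 50 mm above this point. z up.
- short_seat (a point): Short wheel stud: the same stud cut shorter, in the middle of a dark SQUARE steel base plate 80 x 80 mm and 10 mm thick. The point lies on the stud's axis in the plate's top face (10 mm above the shelf); the stud rises 22 mm above this point. z up; x and y along the plate's sides.
- jar_mid (a point): Bystander, not to be disturbed: small glass jar with a gold-coloured screw lid, loose, 46 mm in diameter, 53 mm high. The point is its centre, half-way up.
- valve_tool_mid (a point): Bystander, not to be disturbed: small red aluminium valve core tool, loose, lying flat, 90 mm long, 14 mm wide, 12 mm high. The point is its centre; x along its length.
There are look-alikes about, which are no part of the job. Leave any orange look-alike of the part that bears long_seat alone.

How it is judged:
By the outcome, as a careful person would: the job done as asked, in the order asked, and still so for the second after the job is handed in, with the robot touching nothing.
It also fails if it takes over 118 s, if anything falls off the work surface, if the arm or the gripper's body presses on something with over 40 N, if the wrist force passes 120 N, or if a joint passes its speed limit or range.

ROBOT

A 6-joint arm with a two-finger parallel gripper is mounted at the origin on the work surface. World frame = base frame: x ahead of the robot, y to its left, z up, the work surface at z = 0. Lengths are in m, angles in rad, forces in N, time in s.
With the tool pointing down it reaches from about 0.3 to 0.775 m from the base axis. Payload 14.6 kg.
Tool frame: the origin (TCP) lies on the centre line of the jaws, within the pads' length; the fingertips stand 25 mm ahead of it and the grasp point (between the pads) lies 6 mm ahead of it (ctrl.tip_reach is the distance from the TCP to the fingertips, in m); z points along the fingers, y is the line along which they close (so a half turn about z gives the same grasp; the last joint's range is limited). The gripper opens to 94 mm and grips with 3 to 60 N. Pads are 16 mm wide; open, the fingers measure 119 mm over their backs; the gripper's body (75 mm by 177 mm) begins 78 mm behind the grasp point.
Start: joints at [1.163, 0.3, 1.521, -0, 1.321, -0.067], TCP at [0.184, 0.518, 0.2] pointing down, gripper open.
Joint ranges: [-3.03, 3.03], [-0.79, 2.21], [0.23, 2.52], [-1.04, 4.18], [0, 3.07], [-2.55, 2.55]. Speed limits (rad/s): [2.22, 2.22, 2.57, 3.14, 3.14, 3.14].

INTERFACE

Orientations are given as [roll, pitch, yaw] about the fixed x, y, z axes, in that order (R = Rz(yaw) Ry(pitch) Rx(roll)).
In Python, from station import ctrl gives the robot as it stands. The module is installed in compiled form; this text tells all that it offers.
- The arm moves only by the tool apply_moves, never from a script. Its argument "deltas" is a list of rows, each a list of 7 numbers: the closure in counts, from 0 (fully open) to 255 (shut), then the shift along the world's x, y, z in cm, then the turn, a rotation vector about the world's x, y, z in rad. In form: [[jaw, tx, ty, tz, ax, ay, az], ...]. A call has 1 to 10 rows; each row shifts and turns the commanded pose from where the row before left it; what a row does not reach is not made up. A row lasts 1/10 s, in which the tool goes at most 50 mm and 8.59 degrees, less where a joint would pass 70% of its speed; a pose out of reach is approached as far as the arm can. A call with a gripper value outside its range is refused whole. The fingers move at their own pace and stop on an object; "grip_force" is the grip in N (left out, the last holds). Time passes only in rows, so rows that do not move let the fingers close. It gives the time, the measured TCP pose, the force, the opening and the grip force at its end, in the units of the state.
- ctrl.get_obs(): the state, without advancing time (a new reading comes with each control period).
- ctrl.camera(name): name is "side" or "top"; returns a dict with "img" (384x512x3 uint8, red, green, blue), "K" (3x3 intrinsics, pixels), "pose" (4x4, takes a point from camera to world coordinates). Camera axes: x right, y up, looking along -z (the intrinsics and any distortion apply to the point x, -y, -z); pixel columns grow to the right and rows downward; lengths in m; the calibration is good to about 2 mm. A picture is of the moment at which its call begins. There is no depth.
- ctrl.hand_in(): hands the job in; it is judged then, once.
The state is a dict: "time_s": time; "qpos": joint angles; "joint_vel": joint speeds; "tau": joint torques, N m; "ee_pos": TCP position; "eef_rot": TCP orientation; "force": force on the tool from outside, world axes, zero at the start; "moment": the same for the moment, N m; "grip_width": finger opening in m; "grip_force": force on a finger pad.
Only numpy, scipy, OpenCV 4.12 (cv2) and the standard library are available. Lean on these libraries where they do the work, as an engineer would, in place of code of your own. Each camera call takes 0.05 s, during which the arm holds its last target. There are 200 camera calls.

## Working session

There is one attempt and no reset: what is moved stays moved. The work goes in short steps, Python scripts to look and compute and a tool call to move; the robot and the scene stay as the last step left them, time stands still between calls to the robot, and variables do not carry over. Pictures are saved under pics/ and viewed, at most 14 in all, crops included, and the job is handed in when it is done.

Besides the shell and the picture viewer there is one more tool, called after "Call:" as name(argument=value, ...) on one line, values as JSON. apply_moves: Moves the arm, as the interface text tells. Its arguments: {"type":"object","properties":{"deltas":{"type":"array"},"grip_force":{"type":"number"}},"required":["deltas"]}

```bash
mkdir -p pics; python3 - <<'E'
from station import ctrl
import cv2, numpy as np
for n in ("top","side"):
    c=ctrl.camera(n); cv2.imwrite(f"pics/{n}0.png",c["img"][:,:,::-1]); np.savez(f"{n}0.npz",**c)
    print(n,c["K"].tolist(),c["pose"].round(3).tolist(),[k for k in c])
print(ctrl.get_obs())
E
```

```text
top [[483.2521546210565, 0.0, 254.20481083569595], [0.0, 483.2521546210565, 190.53702582710892], [0.0, 0.0, 1.0]] [[-0.027, 0.986, -0.166, 0.366], [-0.999, -0.03, -0.012, -0.01], [-0.017, 0.166, 0.986, 1.309], [0.0, 0.0, 0.0, 1.0]] ['img', 'K', 'pose']
side [[431.570611765656, 0.0, 253.02303375320037], [0.0, 431.570611765656, 190.71244499679403], [0.0, 0.0, 1.0]] [[-0.957, 0.184, -0.224, 0.346], [-0.289, -0.649, 0.703, 0.687], [-0.016, 0.738, 0.675, 0.701], [0.0, 0.0, 0.0, 1.0]] ['img', 'K', 'pose']
{'time_s': 0.1, 'qpos': array([ 1.16338776e+00,  3.00407706e-01,  1.52149178e+00, -3.53675595e-05,
        1.32067663e+00, -6.66162588e-02]), 'joint_vel': array([-0.0011591 , -0.00136641, -0.00223773, -0.00143301, -0.00134151,
       -0.00066144]), 'tau': array([ 1.82260206e-03, -5.32642508e+01, -3.53282726e+01,  7.08828284e-02,
        2.35389947e-02, -8.43940393e-05]), 'ee_pos': array([0.18375962, 0.51815576, 0.19915888]), 'eef_rot': array([-3.14060909e+00, -3.12839705e-05,  2.80080910e+00]), 'force': array([ 0.12509922, -0.50549763, -0.16471222]), 'moment': array([ 0.01855081,  0.02657548, -0.02408855]), 'grip_force': 0.0, 'grip_width': 0.09392581062072491}
```

View pics/top0.png

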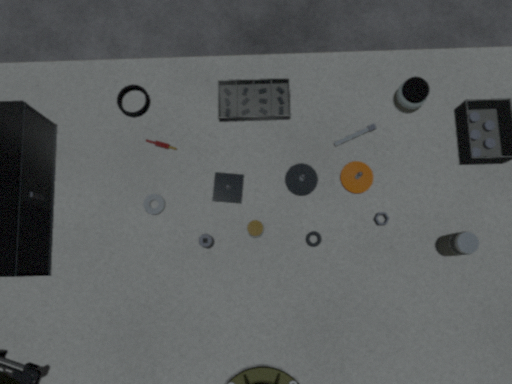

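View pics/side0.png

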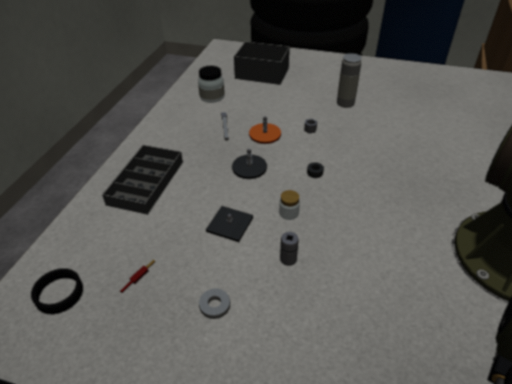

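Top view candidates:
- Spacer ring: (155,204). The black ring at (133,100) is a look-alike.
- Socket: (206,241). The can at (460,243) is a look-alike.
- Collar: (314,239), round and dark.
- Nut: (381,219), hexagonal.
- Long stud: dark round plate at (301,179). The orange plate at (356,177) is the one to leave alone.
- Short stud: square plate at (228,187).
- Jar: (255,228). Red tool: (160,144).

I'll check these in one crop and measure from both views.

```bash
cat > h.py <<'E'
import cv2, numpy as np
from station import ctrl
def shot(n,save=None):
    c=ctrl.camera(n)
    if save: np.savez(save,**c)
    return c
def ray(c,u,v):
    K=c["K"];P=c["pose"]
    d=np.array([(u-K[0,2])/K[0,0],-(v-K[1,2])/K[1,1],-1.])
    return P[:3,3],P[:3,:3]@d
def plane(c,u,v,z):
    o,d=ray(c,u,v); return o+d*(z-o[2])/d[2]
def proj(c,p):
    P=c["pose"];K=c["K"];q=P[:3,:3].T@(np.asarray(p,float)-P[:3,3])
    return np.array([K[0,0]*q[0]/-q[2]+K[0,2],-K[1,1]*q[1]/-q[2]+K[1,2]])
def tri(c1,p1,c2,p2):
    A=[];b=[]
    o1,d1=ray(c1,*p1);o2,d2=ray(c2,*p2)
    s=np.linalg.lstsq(np.c_[d1,-d2],o2-o1,rcond=None)[0]
    a,b=o1+s[0]*d1,o2+s[1]*d2
    return (a+b)/2,np.linalg.norm(a-b)
def crop(c,u,v,r,k):
    im=cv2.getRectSubPix(np.ascontiguousarray(c["img"][:,:,::-1]),(2*r,2*r),(u,v))
    return cv2.resize(im,None,fx=k,fy=k,interpolation=cv2.INTER_CUBIC)
E
python3 - <<'E'
from h import *
t=dict(np.load("top0.npz"));s=dict(np.load("side0.npz"))
T=[(155,204),(206,241),(314,239),(381,219),(301,179),(228,187)]
S=[(215,303),(289,248),(315,170),(311,126),(249,164),(230,222)]
f=lambda c,L:[crop(c,u,v,22,6) for u,v in L]
a,b=f(t,T),f(s,S)
im=np.vstack([np.hstack(a[:3]),np.hstack(b[:3])]);im2=np.vstack([np.hstack(a[3:]),np.hstack(b[3:])])
im=np.hstack([im,im2]); im=cv2.resize(im,(798,266)); 
im=np.vstack([np.hstack([cv2.resize(x,(266,266)) for x in a[:3]]),np.hstack([cv2.resize(x,(266,266)) for x in b[:3]])])
cv2.imwrite("pics/c1.png",cv2.convertScaleAbs(im,alpha=1.4))
im=np.vstack([np.hstack([cv2.resize(x,(266,266)) for x in a[3:]]),np.hstack([cv2.resize(x,(266,266)) for x in b[3:]])])
cv2.imwrite("pics/c2.png",cv2.convertScaleAbs(im,alpha=1.4))
E
```

```text
(no output)
```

View pics/c1.png

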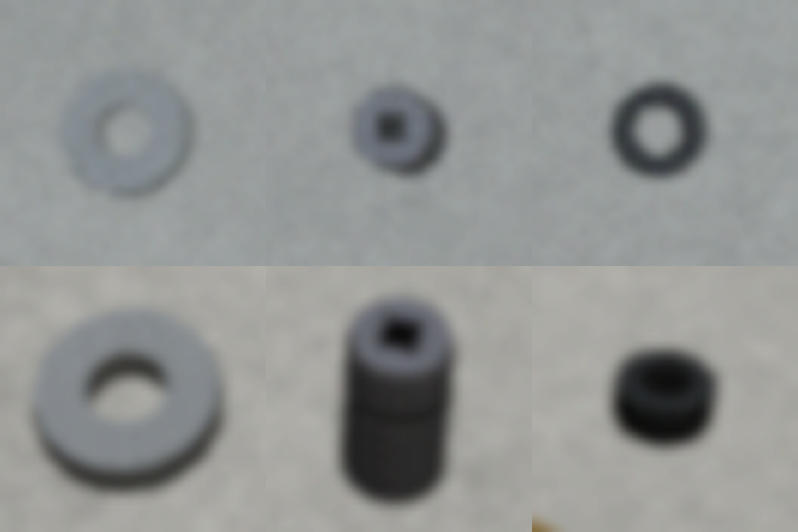

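View pics/c2.png

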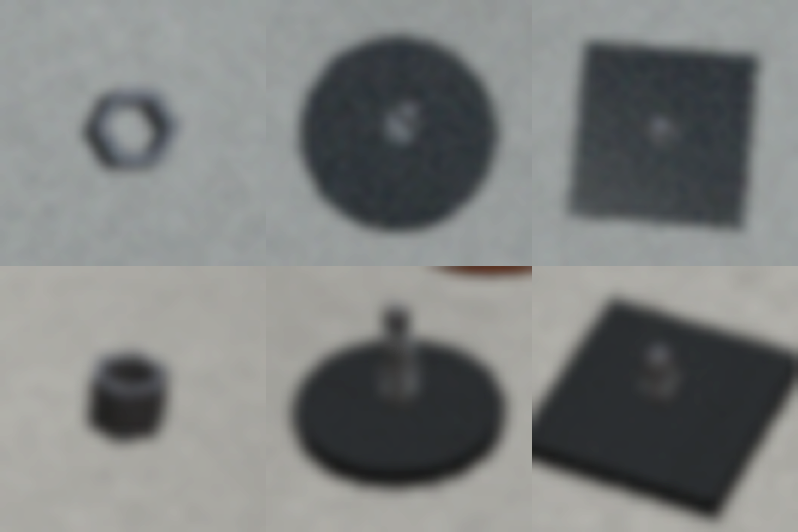

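The crops confirm the choices: ring with a hole, socket with a square drive mark, dark collar, hex nut, dark round plate with a tall stud, square plate with a short stud. All the parts are centrally symmetric, so the silhouette centroids seen in the two views triangulate to their mid points.

```bash
cat > meas.py <<'E'
from h import *
def mask(c,u,v,r=26,th=14):
    im=cv2.GaussianBlur(c["img"],(3,3),0).astype(np.float32)
    u0,v0=int(u)-r,int(v)-r; p=im[v0:v0+2*r,u0:u0+2*r]
    border=np.concatenate([p[0],p[-1],p[:,0],p[:,-1]]); bg=np.median(border,0)
    k=8; P=np.repeat(np.repeat(p,k,0),k,1); P=cv2.resize(p,None,fx=k,fy=k,interpolation=cv2.INTER_CUBIC)
    d=np.abs(P-bg).max(2); m=(d>th).astype(np.uint8)
    cs=cv2.findContours(m,cv2.RETR_EXTERNAL,cv2.CHAIN_APPROX_NONE)[0]
    ct=max(cs,key=lambda q:cv2.contourArea(q)-1e3*max(0,abs(cv2.pointPolygonTest(q,(r*k,r*k),True))*0))
    ct=(ct.reshape(-1,2)+.5)/k-.5+[u0,v0]
    return ct.astype(np.float32)
def cen(ct):
    m=cv2.moments(cv2.convexHull(ct)); return m["m10"]/m["m00"],m["m01"]/m["m00"]
def sz(c,ct,z):
    w=np.array([plane(c,u,v,z)[:2] for u,v in ct],np.float32); return cv2.minAreaRect(w)
E
python3 - <<'E'
from meas import *
t=dict(np.load("top0.npz"));s=dict(np.load("side0.npz"))
D=dict(spacer=((155,204),(215,303),.0075,16,8,26),socket=((206,241),(289,248),.033,14,20,24),collar=((314,239),(315,170),.01,14,20,16),nut=((381,219),(311,126),.0135,14,14,14),
 long=((301,179),(249,167),.005,20,25,22),short=((228,187),(230,224),.005,22,25,30),jar=((255,228),(289,205),.0265,16,12,18))
for n,(a,b,z,th1,th2,r) in D.items():
    th1=8 if n in("spacer",) else th1
    ca=mask(t,*a,r=20 if n not in("long","short") else 24,th=th1);cb=mask(s,*b,r=r,th=th2)
    p,e=tri(t,cen(ca),s,cen(cb))
    rr=sz(t,ca,z)
    print(n,np.round(cen(ca),1),np.round(cen(cb),1),"tri",p.round(4),"err",round(e,4),"top@z",plane(t,*cen(ca),z)[:2].round(4),"side@z",plane(s,*cen(cb),z)[:2].round(4),"size",np.round(rr[1],4),round(rr[2],1))
# stud tips from crops
g=lambda seed,px,py:(seed[0]-22+px/6.045,seed[1]-22+py/6.045)
for n,a,b in (("longtip",g((301,179),407-266,115),g((249,164),397-266,313-266)),("shorttip",g((228,187),661-532,127),g((230,222),658-532,352-266)),("drive",g((206,241),390-266,127),g((289,248),400-266,332-266)),
  ):
    p,e=tri(t,a,s,b);print(n,np.round(a,1),np.round(b,1),p.round(4),round(e,4))
E
```

```text
spacer [154.4 204.2] [214.  304.2] tri [0.5561 0.2799 0.0043] err 0.0002 top@z [0.5556 0.2791] side@z [0.5553 0.2817] size [0.0621 0.06  ] 49.4
socket [206.4 241. ] [288.7 248.8] tri [0.4496 0.1353 0.033 ] err 0.0008 top@z [0.45   0.1353] side@z [0.4492 0.1352] size [0.0453 0.039 ] 62.2
collar [313.  238.6] [314.8 169.9] tri [ 0.449  -0.1477  0.0116] err 0.001 top@z [ 0.4496 -0.1479] side@z [ 0.4487 -0.1497] size [0.045  0.0466] 14.3
nut [380.4 218.7] [310.2 125.9] tri [ 0.497  -0.3297  0.0158] err 0.0007 top@z [ 0.4976 -0.3303] side@z [ 0.4971 -0.3332] size [0.0384 0.045 ] 0.1
long [300.9 179.1] [249.  165.5] tri [ 0.6127 -0.1226  0.0093] err 0.0001 top@z [ 0.6135 -0.123 ] side@z [ 0.6143 -0.1277] size [0.0924 0.0935] 42.6
short [227.8 187.4] [229.4 223.5] tri [0.5962 0.078  0.0048] err 0.0007 top@z [0.5965 0.078 ] side@z [0.5958 0.0782] size [0.0831 0.0839] 83.6
jar [255.  228.3] [289.1 204.4] tri [0.4794 0.0062 0.0278] err 0.0016 top@z [0.4803 0.0063] side@z [0.4789 0.0049] size [0.049  0.0464] 20.4
longtip [302.3 176. ] [248.7 149.8] [ 0.6118 -0.1223  0.0593] 0.0008
shorttip [227.3 186. ] [228.8 214.2] [0.5955 0.0773 0.0335] 0.0005
drive [204.5 240. ] [289.2 236.9] [0.4498 0.1359 0.0691] 0.0006
```

Heights, sizes and residuals agree with the description. The long tip reads z≈59 mm, the short tip ≈33, the socket mid 33. Now moving toward the spacer.

Call:
apply_moves(deltas=[[0, 3, -2, 0, 0, 0, 0], [0, 3, -2, 0, 0, 0, 0], [0, 3, -2, 0, 0, 0, 0], [0, 3, -2, 0, 0, 0, 0], [0, 3, -2, 0, 0, 0, 0], [0, 3, -2, 0, 0, 0, 0], [0, 3, -2, 0, 0, 0, 0], [0, 3, -2, 0, 0, 0, 0], [0, 3, -2, -2, 0, 0, 0], [0, 3, -2, -2, 0, 0, 0]], grip_force=20)

```text
time_s: 1.1
ee_pos: [0.485, 0.3174, 0.1592]
eef_rot: [3.141, 0.0, 2.801]
force: [0.3, -0.1, -0.4]
grip_width: 0.0944
grip_force: 0.0
```

Call:
apply_moves(deltas=[[0, 3.5, -1.9, 0, 0, 0, 0], [0, 3.6, -1.9, -1, 0, 0, 0], [0, 0, 0, -3, 0, 0, 0], [0, 0, 0, -3, 0, 0, 0], [0, 0, 0, -3, 0, 0, 0], [0, 0, 0, -2, 0, 0, 0], [0, 0, 0, -1.1, 0, 0, 0], [0, 0, 0, 0, 0, 0, 0]])

```text
time_s: 1.9
ee_pos: [0.5541, 0.2801, 0.0273]
eef_rot: [-3.14, -0.002, 2.801]
force: [0.6, 0.3, 0.1]
grip_width: 0.0938
grip_force: 0.0
```

Call:
apply_moves(deltas=[[200, 0, 0, 0, 0, 0, 0], [200, 0, 0, 0, 0, 0, 0], [200, 0, 0, 0, 0, 0, 0], [200, 0, 0, 0, 0, 0, 0], [200, 0, 0, 0, 0, 0, 0], [200, 0, 0, 0, 0, 0, 0], [200, 0, 0, 0, 0, 0, 0], [200, 0, 0, 0, 0, 0, 0]], grip_force=20)

```text
time_s: 2.7
ee_pos: [0.5548, 0.2804, 0.0286]
eef_rot: [-3.142, -0.0, 2.801]
force: [0.0, 0.2, 0.6]
grip_width: 0.0332
grip_force: 0.0
```

```bash
python3 - <<'E'
from h import *
c=shot("side","side1.npz"); print(ctrl.get_obs()["grip_width"])
t=shot("top","top1.npz")
cv2.imwrite("pics/s1.png",np.hstack([crop(c,215,290,50,4),crop(t,155,204,50,4)]))
E
```

```text
0.029374575427637675
```

View pics/s1.png

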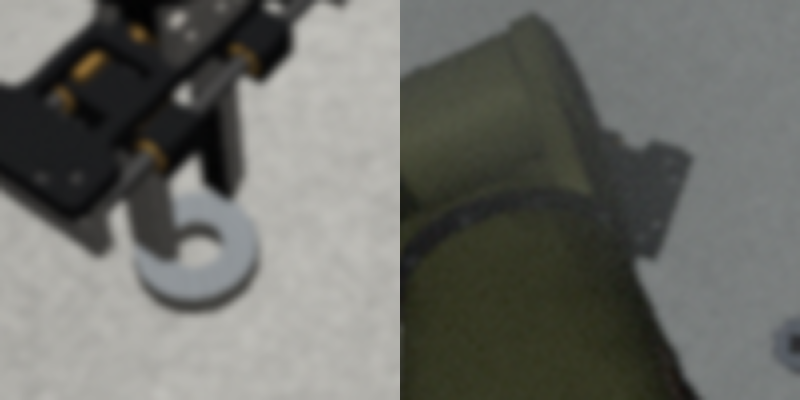

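The ring hasn't moved; its centre is at about side (214,302). The fingertips show at about (206,303) and (222,288) and have closed above it, so the tips are probably higher than I assumed. Checking the tip reach and the projection.

```bash
python3 - <<'E'
from h import *
o=ctrl.get_obs();print(ctrl.tip_reach,o["ee_pos"],o["grip_width"],o["force"],[a for a in dir(ctrl) if a[0]!='_'])
c=dict(np.load("side1.npz"))
y=o["eef_rot"][2];d=np.array([np.sin(y),-np.cos(y),0]);p=o["ee_pos"]
for z in(0.004,0.014,.024):
  for s in(-1,1):
    q=p+s*d*(o["grip_width"]/2);q[2]=z;print(z,s,proj(c,q).round(1),(proj(c,q)-[165,240])*4)
E
```

```text
0.025 [0.55481943 0.28036615 0.0286214 ] 0.02528884173544402 [-0.29039011 -0.00427708 -0.5221919 ] ['MotionError', 'camera', 'get_obs', 'hand_in', 'tip_reach']
0.004 -1 [219.  299.9] [215.89701356 239.72346229]
0.004 1 [210.2 309.5] [180.8419257  278.08210741]
0.014 -1 [218.6 296.9] [214.41965163 227.54312959]
0.014 1 [209.8 306.5] [179.03694244 266.00013986]
0.024 -1 [218.2 293.8] [212.91728063 215.15660579]
0.024 1 [209.3 303.4] [177.20082299 253.70975689]
```

Call:
apply_moves(deltas=[[0, 0, 0, 0, 0, 0, 0], [0, 0, 0, 0, 0, 0, 0], [0, 0, 0, 0, 0, 0, 0], [0, 0, 0, 0, 0, 0, 0], [0, 0, 0, 0, 0, 0, 0], [0, 0, 0, 0, 0, 0, 0], [0, 0, 0, 0, 0, 0, 0], [0, 0, 0, 0, 0, 0, 0], [0, 0, 0, 0, 0, 0, 0]])

```text
time_s: 3.7
ee_pos: [0.5548, 0.2803, 0.0286]
eef_rot: [-3.142, -0.0, 2.801]
force: [-0.3, 0.7, -0.2]
grip_width: 0.0926
grip_force: 0.0
```

```bash
python3 - <<'E'
from h import *
c=shot("side","side2.npz")
o=ctrl.get_obs();print(o["ee_pos"],o["grip_width"],o["force"])
im=crop(c,215,290,40,8)
y=o["eef_rot"][2];d=np.array([np.sin(y),-np.cos(y),0]);p=o["ee_pos"];e=np.array([d[1],-d[0],0])
for z,col in((0.004,(0,0,255)),(.024,(0,255,0))):
  for s in(-1,1):
   for w in(-.008,.008):
    q=p+s*d*(o["grip_width"]/2)+w*e;q[2]=z;a=(proj(c,q)-[215,290]+40)*8;cv2.circle(im,tuple(int(v) for v in a),3,col,-1)
cv2.imwrite("pics/s2.png",im[:600])
E
```

```text
[0.55485143 0.28036455 0.02865903] 0.09355744842441824 [-0.43826698 -0.39402951  0.58055087]
```

View pics/s2.png

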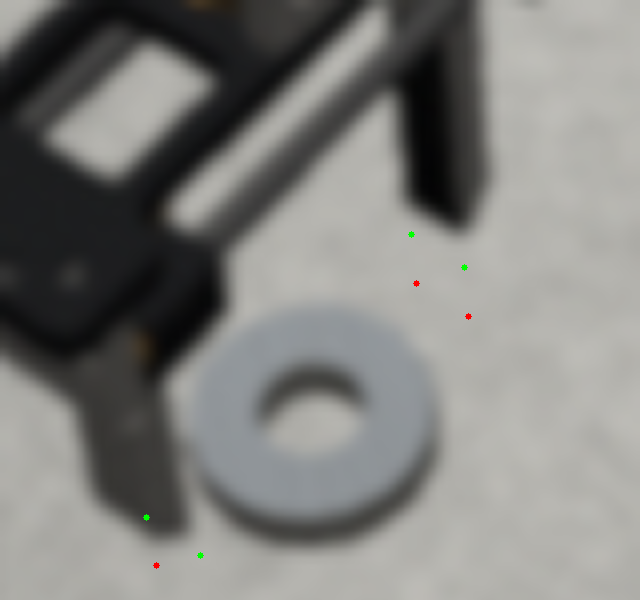

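The picture shows both fingertips hanging about 25–30 mm above where the reported pose puts them, with corners at (463,232) and (185,535) against the red predicted points. The ring lies untouched between them. I'll come down in small steps and watch the force.

Call:
apply_moves(deltas=[[0, 0, 0, -0.4, 0, 0, 0], [0, 0, 0, -0.4, 0, 0, 0], [0, 0, 0, 0, 0, 0, 0]])

```text
time_s: 4.05
ee_pos: [0.5545, 0.2802, 0.0198]
eef_rot: [-3.141, -0.001, 2.801]
force: [-0.3, 0.5, -0.2]
grip_width: 0.0944
grip_force: 0.0
```

```bash
python3 - <<'E'
from h import *
o=ctrl.get_obs();print(o["ee_pos"],o["qpos"],o["force"])
c=shot("side","side3.npz");c=shot("top","top3.npz")
E
```

```text
[0.55446386 0.28017754 0.01978059] [ 4.08950801e-01  6.48435301e-01  1.45666306e+00 -2.99390020e-05
  1.03772102e+00 -8.21001510e-01] [-0.33126867  0.48615455 -0.19810859]
```

Call:
apply_moves(deltas=[[0, 0, 0, -0.4, 0, 0, 0], [0, 0, 0, -0.4, 0, 0, 0], [0, 0, 0, 0, 0, 0, 0]])

```text
time_s: 4.45
ee_pos: [0.5545, 0.2802, 0.0119]
eef_rot: [-3.141, -0.001, 2.801]
force: [0.6, -0.3, -0.3]
grip_width: 0.0939
grip_force: 0.0
```

```bash
python3 - <<'E'
from h import *
o=ctrl.get_obs();print(o["ee_pos"],o["force"])
c=shot("side","side4.npz");p=o["ee_pos"]
a=np.load("side2.npz")["img"];b=np.load("side3.npz")["img"];d=c["img"]
cv2.imwrite("pics/s4.png",np.hstack([crop(c,215,290,40,5),crop(dict(np.load("side2.npz")),215,290,40,5)])[:400])
E
```

```text
[0.55448459 0.28022178 0.01189239] [ 0.61182499 -0.33606223 -0.30665637]
```

View pics/s4.png

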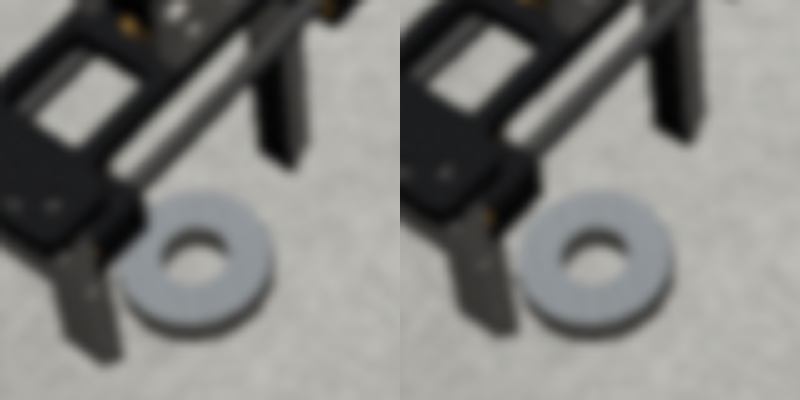

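Call:
apply_moves(deltas=[[0, 0, 0, -0.3, 0, 0, 0], [0, 0, 0, -0.3, 0, 0, 0], [0, 0, 0, 0, 0, 0, 0]])

```text
time_s: 4.8
ee_pos: [0.5546, 0.2803, 0.0061]
eef_rot: [-3.141, -0.001, 2.801]
force: [0.4, -0.6, 0.1]
grip_width: 0.0937
grip_force: 0.0
```

Call:
apply_moves(deltas=[[0, 0, 0, -0.3, 0, 0, 0], [0, 0, 0, 0, 0, 0, 0]])

```text
time_s: 5.0
ee_pos: [0.5547, 0.2803, 0.0032]
eef_rot: [-3.141, -0.0, 2.801]
force: [-0.4, 0.4, -0.7]
grip_width: 0.094
grip_force: 0.0
```

Call:
apply_moves(deltas=[[0, 0, 0, -0.2, 0, 0, 0], [0, 0, 0, 0, 0, 0, 0]])

```text
time_s: 5.2
ee_pos: [0.5547, 0.2803, 0.0014]
eef_rot: [-3.141, -0.0, 2.801]
force: [0.3, 0.8, 0.2]
grip_width: 0.0942
grip_force: 0.0
```

Call:
apply_moves(deltas=[[0, 0, 0, -0.2, 0, 0, 0], [0, 0, 0, 0, 0, 0, 0]])

```text
time_s: 5.4
ee_pos: [0.5548, 0.2803, -0.0006]
eef_rot: [-3.141, -0.0, 2.801]
force: [0.7, 0.2, 0.0]
grip_width: 0.0944
grip_force: 0.0
```

```bash
python3 - <<'E'
from h import *
o=ctrl.get_obs();print(o["ee_pos"],o["force"])
c=shot("side","side5.npz")
cv2.imwrite("pics/s5.png",crop(c,215,290,40,7))
E
```

```text
[ 0.55475692  0.28032898 -0.00058556] [0.68984014 0.15380146 0.03160645]
```

View pics/s5.png

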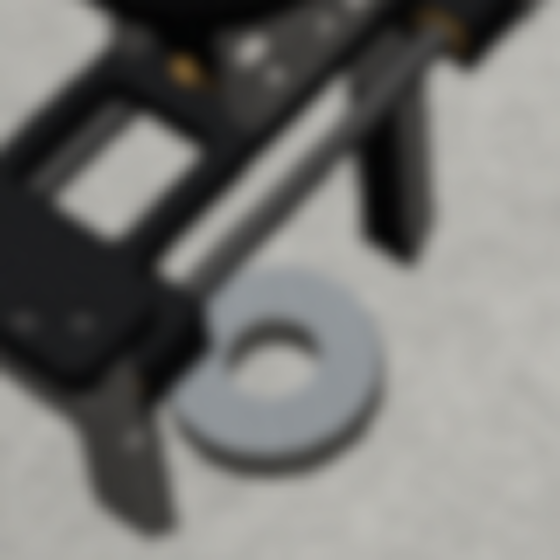

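Now the tips (right (234,287), left (200,326)) project to z≈6 mm. The reported z is therefore about 31 mm too low: tip z ≈ TCP z + 6 mm. Closing.

Call:
apply_moves(deltas=[[200, 0, 0, -0.1, 0, 0, 0], [200, 0, 0, 0, 0, 0, 0], [200, 0, 0, 0, 0, 0, 0], [200, 0, 0, 0, 0, 0, 0], [200, 0, 0, 0, 0, 0, 0], [200, 0, 0, 0, 0, 0, 0], [200, 0, 0, 0, 0, 0, 0]], grip_force=20)

```text
time_s: 6.15
ee_pos: [0.5548, 0.2804, -0.0013]
eef_rot: [3.142, 0.0, 2.801]
force: [-0.9, -0.7, 0.4]
grip_width: 0.0564
grip_force: 19.9
```

Call:
apply_moves(deltas=[[200, 0, 0, 1, 0, 0, 0], [200, 0, 0, 2, 0, 0, 0], [200, 0, 0, 3, 0, 0, 0], [200, 0, 0, 2, 0, 0, 0], [200, 0, 0, 0, 0, 0, 0], [200, 0, 0, 0, 0, 0, 0]])

```text
time_s: 6.75
ee_pos: [0.5547, 0.2803, 0.0785]
eef_rot: [3.141, 0.0, 2.801]
force: [-0.5, -1.0, -1.8]
grip_width: 0.0567
grip_force: 19.9
```

```bash
python3 - <<'E'
from h import *
o=ctrl.get_obs();print(o["ee_pos"],o["force"],o["grip_width"])
c=shot("side","side6.npz");t=shot("top","top6.npz")
u,v=proj(c,[.5557,.2797,.0875])
cv2.imwrite("pics/s6.png",np.hstack([crop(c,u,v,40,5),crop(t,165,195,40,5)]));print(u,v)
E
```

```text
[0.55470383 0.28031421 0.07854493] [-0.47851063 -1.00040458 -1.77711273] 0.0567279680728697
210.64804474913745 277.2509025597196
```

View pics/s6.png

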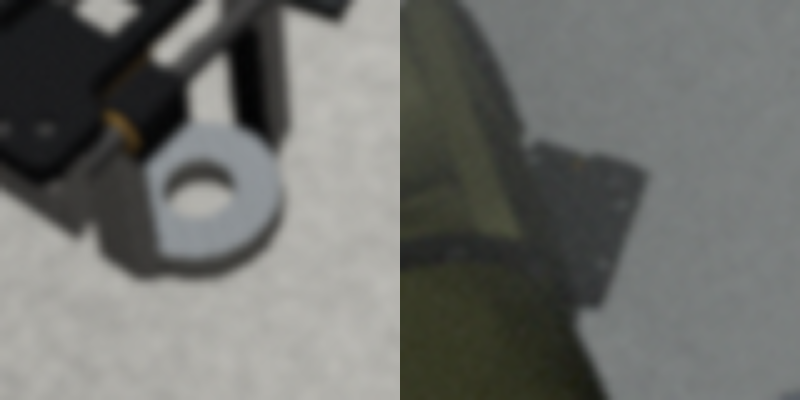

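The ring is held, with its hole centre at crop (200,188), which is where the prediction put it, so it did not shift in xy. Carrying it to the long stud.

Call:
apply_moves(deltas=[[200, 0.5, -3, 0, 0, 0, 0], [200, 0.5, -3.6, 0, 0, 0, 0], [200, 0.5, -3.6, 0, 0, 0, 0], [200, 0.5, -3.6, 0, 0, 0, 0], [200, 0.5, -3.6, 0, 0, 0, 0], [200, 0.5, -3.6, 0, 0, 0, 0], [200, 0.5, -3.6, 0, 0, 0, 0], [200, 0.5, -3.6, 0, 0, 0, 0], [200, 0.5, -3.6, 0, 0, 0, 0], [200, 0.5, -3.6, 0, 0, 0, 0]])

```text
time_s: 7.85
ee_pos: [0.6043, -0.075, 0.0774]
eef_rot: [-3.141, -0.002, 2.801]
force: [0.8, 0.2, -0.9]
grip_width: 0.0563
grip_force: 19.9
```

Call:
apply_moves(deltas=[[200, 0.6, -3, 0, 0, 0, 0], [200, 0, -1.8, 0, 0, 0, 0], [200, 0, 0, 0, 0, 0, 0], [200, 0, 0, 0, 0, 0, 0]])

```text
time_s: 8.25
ee_pos: [0.6104, -0.1209, 0.078]
eef_rot: [3.141, -0.001, 2.801]
force: [-0.4, 1.6, -1.8]
grip_width: 0.0562
grip_force: 19.9
```

```bash
python3 - <<'E'
from h import *
o=ctrl.get_obs();print(o["ee_pos"],o["eef_rot"],o["grip_width"])
c=shot("side","side7.npz");t=shot("top","top7.npz")
u,v=proj(c,[.6122,-.1225,.0955]);w,x=proj(t,[.6122,-.1225,.0955])
cv2.imwrite("pics/s7.png",np.hstack([crop(c,u,v,30,6),crop(t,w,x,40,4.5)]));print(u,v,w,x)
E
```

```text
[ 0.61040825 -0.1209252   0.07800379] [ 3.14147333e+00 -1.21380989e-03  2.80068884e+00] 0.056234612534453304
248.3369691814632 137.66423172207593 303.5101298622958 172.9466174536569
```

View pics/s7.png

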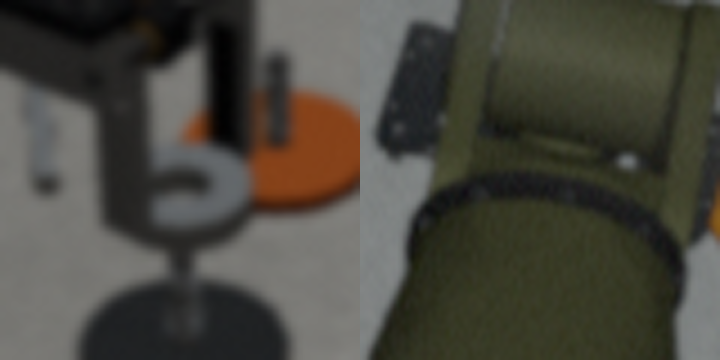

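The view shows the ring over the stud axis: hole centre at crop (182,185), stud at column 182. Lowering it.

Call:
apply_moves(deltas=[[200, 0.1, -0.1, -1, 0, 0, 0], [200, 0, 0, -1, 0, 0, 0], [200, 0, 0, -1, 0, 0, 0], [200, 0, 0, -1, 0, 0, 0], [200, 0, 0, -1, 0, 0, 0], [200, 0, 0, -1, 0, 0, 0], [200, 0, 0, -0.5, 0, 0, 0], [200, 0, 0, -0.2, 0, 0, 0], [200, 0, 0, 0, 0, 0, 0]])

```text
time_s: 9.25
ee_pos: [0.6119, -0.1227, 0.0115]
eef_rot: [-3.142, -0.0, 2.801]
force: [0.5, -0.7, -0.9]
grip_width: 0.0565
grip_force: 19.9
```

Call:
apply_moves(deltas=[[200, 0, 0, -0.1, 0, 0, 0], [200, 0, 0, -0.1, 0, 0, 0], [200, 0, 0, 0, 0, 0, 0]])

```text
time_s: 9.55
ee_pos: [0.6119, -0.1226, 0.0098]
eef_rot: [-3.142, 0.0, 2.801]
force: [-0.6, -0.4, 0.3]
grip_width: 0.0566
grip_force: 19.9
```

Call:
apply_moves(deltas=[[200, 0, 0, -0.1, 0, 0, 0], [200, 0, 0, 0, 0, 0, 0], [200, 0, 0, 0, 0, 0, 0]])

```text
time_s: 9.85
ee_pos: [0.6119, -0.1226, 0.0087]
eef_rot: [3.142, 0.0, 2.801]
force: [0.5, 0.2, -1.2]
grip_width: 0.0562
grip_force: 19.9
```

Call:
apply_moves(deltas=[[0, 0, 0, 0, 0, 0, 0], [0, 0, 0, 0, 0, 0, 0], [0, 0, 0, 0, 0, 0, 0], [0, 0, 0, 0, 0, 0, 0], [0, 0, 0, 1, 0, 0, 0], [0, 0, 0, 3, 0, 0, 0], [0, 0, 0, 3, 0, 0, 0], [0, 0, 0, 0.5, 0, 0, 0]])

```text
time_s: 10.65
ee_pos: [0.6135, -0.123, 0.0882]
eef_rot: [3.141, 0.006, 2.801]
force: [1.0, -0.1, 0.6]
grip_width: 0.0946
grip_force: 0.0
```

Call:
apply_moves(deltas=[[0, -3.4, -0.5, 0, 0, 0, 0], [0, -3.4, -0.5, 0, 0, 0, 0], [0, -3.4, -0.5, 0, 0, 0, 0], [0, -3.4, -0.5, 0, 0, 0, 0], [0, -2.7, -0.5, 0, 0, 0, 0], [0, 0, 0, 0, 0, 0, 0], [0, 0, 0, 0, 0, 0, 0]])

```text
time_s: 11.35
ee_pos: [0.4491, -0.1478, 0.0841]
eef_rot: [-3.142, 0.001, 2.8]
force: [-0.0, -0.5, 0.0]
grip_width: 0.0942
grip_force: 0.0
```

```bash
python3 - <<'E'
from h import *
o=ctrl.get_obs();print(o["ee_pos"],o["eef_rot"])
c=shot("side","side8.npz");t=shot("top","top8.npz")
u,v=proj(c,[.6122,-.1225,.0175]);w,x=proj(c,[.449,-.148,.02])
cv2.imwrite("pics/s8.png",np.hstack([crop(c,u,v,30,6),crop(c,w,x,30,6)]));print(u,v,w,x)
E
```

```text
[ 0.44914962 -0.14783608  0.08407432] [-3.14159047e+00  9.27572199e-04  2.80016376e+00]
249.04374433379138 163.00858226003163 314.92718050686443 167.1875122019152
```

View pics/s8.png

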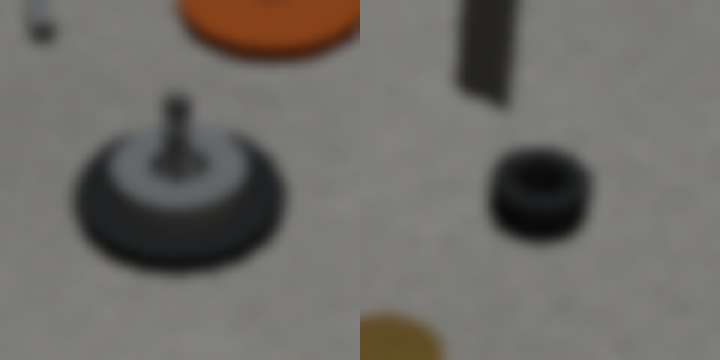

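The ring lies flat on the dark plate around the stud: ring centre at crop (178,168), plate at (178,198). The collar sits below the open fingers at crop (540,190). Going down on it.

Call:
apply_moves(deltas=[[0, 0, 0, -2.5, 0, 0, 0], [0, 0, 0, -2.5, 0, 0, 0], [0, 0, 0, -2, 0, 0, 0], [0, 0, 0, -1, 0, 0, 0], [0, 0, 0, -0.4, 0, 0, 0], [0, 0, 0, 0, 0, 0, 0]])

```text
time_s: 12.05
ee_pos: [0.4491, -0.1476, -0.0003]
eef_rot: [3.142, -0.0, 2.801]
force: [1.1, 0.1, 0.5]
grip_width: 0.0939
grip_force: 0.0
```

Call:
apply_moves(deltas=[[220, 0, 0, 0, 0, 0, 0], [220, 0, 0, 0, 0, 0, 0], [220, 0, 0, 0, 0, 0, 0], [220, 0, 0, 0, 0, 0, 0], [220, 0, 0, 0, 0, 0, 0], [220, 0, 0, 0, 0, 0, 0], [220, 0, 0, 0, 0, 0, 0], [220, 0, 0, 0, 0, 0, 0], [220, 0, 0, 0, 0, 0, 0]], grip_force=20)

```text
time_s: 12.95
ee_pos: [0.4488, -0.1477, -0.0003]
eef_rot: [-3.142, 0.0, 2.801]
force: [-0.2, 0.1, 0.9]
grip_width: 0.0418
grip_force: 20.0
```

Call:
apply_moves(deltas=[[220, 0, 0, 1.5, 0, 0, 0], [220, 0, 0, 3, 0, 0, 0], [220, 0, 0, 3, 0, 0, 0], [220, 3.3, 0.5, 0, 0, 0, 0], [220, 3.4, 0.5, 0, 0, 0, 0], [220, 3.4, 0.5, 0, 0, 0, 0], [220, 3.4, 0.5, 0, 0, 0, 0], [220, 2.8, 0.5, 0, 0, 0, 0], [220, 0, 0, 0, 0, 0, 0], [220, 0, 0, 0, 0, 0, 0]])

```text
time_s: 13.95
ee_pos: [0.6114, -0.1224, 0.0738]
eef_rot: [-3.141, -0.001, 2.801]
force: [-0.2, 0.3, -1.2]
grip_width: 0.0419
grip_force: 20.0
```

```bash
python3 - <<'E'
from meas import *
o=ctrl.get_obs();print(o["ee_pos"],o["eef_rot"],o["grip_width"])
c=shot("side","side9.npz")
u,v=proj(c,[.6122,-.1225,.084]);
cv2.imwrite("pics/s9.png",crop(c,u,v,30,8));print(u,v)
E
```

```text
[ 0.61138335 -0.12238481  0.07378437] [-3.14144587e+00 -1.49226911e-03  2.80124962e+00] 0.04190595079814512
248.445645401227 141.56126771684842
```

View pics/s9.png

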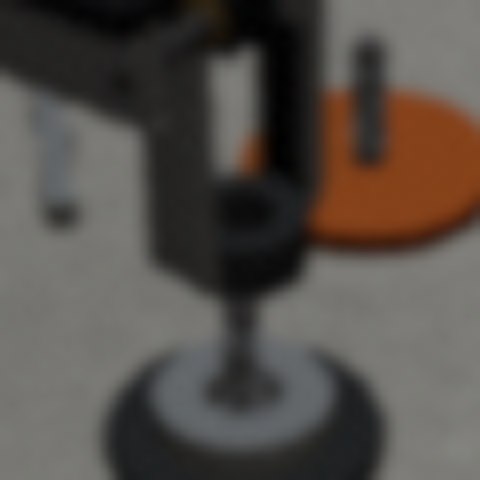

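The collar is over the stud: hole at crop (245,210), stud at column 242. Lowering it.

Call:
apply_moves(deltas=[[220, 0.05, 0, -1, 0, 0, 0], [220, 0, 0, -1, 0, 0, 0], [220, 0, 0, -1, 0, 0, 0], [220, 0, 0, -1, 0, 0, 0], [220, 0, 0, -0.6, 0, 0, 0], [220, 0, 0, 0, 0, 0, 0], [220, 0, 0, 0, 0, 0, 0]])

```text
time_s: 14.7
ee_pos: [0.6124, -0.1227, 0.0287]
eef_rot: [-3.142, 0.0, 2.801]
force: [-0.5, 1.1, -1.9]
grip_width: 0.0416
grip_force: 20.0
```

Call:
apply_moves(deltas=[[220, 0, 0, -0.1, 0, 0, 0], [220, 0, 0, -0.1, 0, 0, 0], [220, 0, 0, 0, 0, 0, 0]])

```text
time_s: 15.0
ee_pos: [0.6124, -0.1227, 0.0267]
eef_rot: [-3.142, 0.0, 2.801]
force: [-0.2, -0.2, -0.8]
grip_width: 0.0416
grip_force: 20.0
```

Call:
apply_moves(deltas=[[220, 0, 0, -0.1, 0, 0, 0], [220, 0, 0, 0, 0, 0, 0], [220, 0, 0, 0, 0, 0, 0]])

```text
time_s: 15.3
ee_pos: [0.6123, -0.1227, 0.0257]
eef_rot: [-3.142, 0.0, 2.801]
force: [0.7, -0.0, -1.6]
grip_width: 0.0419
grip_force: 20.0
```

Call:
apply_moves(deltas=[[220, 0, 0, -0.1, 0, 0, 0], [220, 0, 0, 0, 0, 0, 0], [0, 0, 0, 0, 0, 0, 0], [0, 0, 0, 0, 0, 0, 0], [0, 0, 0, 0, 0, 0, 0], [0, 0, 0, 0, 0, 0, 0], [0, 0, 0, 1, 0, 0, 0], [0, 0, 0, 3, 0, 0, 0], [0, 0, 0, 3, 0, 0, 0], [0, 0, 0, 2, 0, 0, 0]])

```text
time_s: 16.3
ee_pos: [0.6129, -0.1228, 0.1177]
eef_rot: [3.141, 0.003, 2.801]
force: [-0.6, -0.3, -0.7]
grip_width: 0.0934
grip_force: 0.0
```

Call:
apply_moves(deltas=[[0, -1.8, 2.9, 0, 0, 0, 0], [0, -1.8, 2.9, 0, 0, 0, 0], [0, -1.8, 2.9, 0, 0, 0, 0], [0, -1.8, 2.9, 0, 0, 0, 0], [0, -1.8, 2.9, 0, 0, 0, 0], [0, -1.8, 2.9, 0, 0, 0, 0], [0, -1.8, 2.9, 0, 0, 0, 0], [0, -1.8, 2.9, 0, 0, 0, 0], [0, -1.9, 2.6, 0, 0, 0, 0], [0, 0, 0, 0, 0, 0, 0]])

```text
time_s: 17.3
ee_pos: [0.4479, 0.1375, 0.1155]
eef_rot: [3.141, 0.0, 2.804]
force: [0.1, -0.4, -0.5]
grip_width: 0.0938
grip_force: 0.0
```

```bash
python3 - <<'E'
from meas import *
o=ctrl.get_obs();print(o["ee_pos"],o["eef_rot"])
t=shot("top","top10.npz");c=shot("side","side10.npz")
# collar on stud: dark blob; spacer ring visible round it. Mask of bright ring in top & nut recheck
a=mask(t,381,219,r=16,th=14);b=mask(c,311,126,r=14,th=14);print("nut",tri(t,cen(a),c,cen(b)))
f=mask(t,301,179,r=24,th=20);print("plate",plane(t,*cen(f),.005))
cv2.imwrite("pics/s10.png",np.hstack([crop(c,249,160,25,8),crop(t,303,178,25,8)]))
E
```

```text
[0.44785569 0.137514   0.11548705] [3.14100588e+00 3.43021159e-04 2.80367587e+00]
nut (array([ 0.481745  , -0.33316847,  0.00442314]), np.float64(0.03344514419789938))
plate [ 0.61355653 -0.12302327  0.005     ]
```

View pics/s10.png

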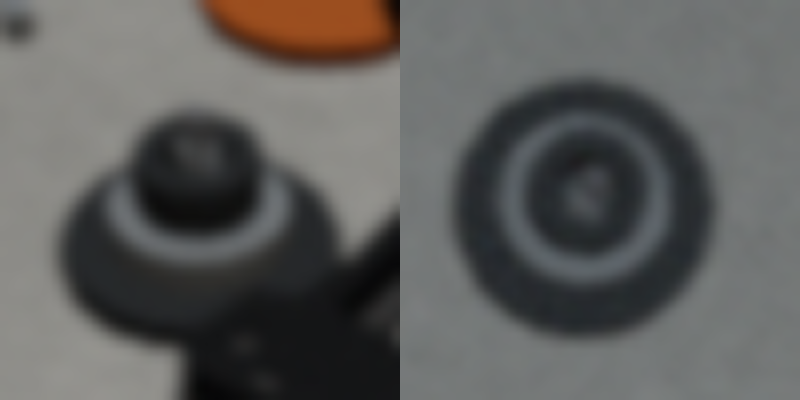

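Spacer and collar sit flat and centred on the stud: in the top half the collar is at (585,192) inside the ring at (585,197). The side nut mask was spoiled by the gripper, so I ignore it. Going down on the socket.

Call:
apply_moves(deltas=[[0, 0, 0, 0, 0, 0, 0], [0, 0, 0, -2.5, 0, 0, 0], [0, 0, 0, -2.5, 0, 0, 0], [0, 0, 0, -2.5, 0, 0, 0], [0, 0, 0, -1.5, 0, 0, 0], [0, 0, 0, -1, 0, 0, 0], [0, 0, 0, 0, 0, 0, 0]])

```text
time_s: 18.1
ee_pos: [0.4492, 0.1347, 0.0138]
eef_rot: [-3.141, -0.002, 2.8]
force: [-0.4, 0.7, 0.7]
grip_width: 0.0937
grip_force: 0.0
```

Call:
apply_moves(deltas=[[230, 0, 0, 0, 0, 0, 0], [230, 0, 0, 0, 0, 0, 0], [230, 0, 0, 0, 0, 0, 0], [230, 0, 0, 0, 0, 0, 0], [230, 0, 0, 0, 0, 0, 0], [230, 0, 0, 0, 0, 0, 0], [230, 0, 0, 0, 0, 0, 0], [230, 0, 0, 0, 0, 0, 0], [230, 0, 0, 0, 0, 0, 0]], grip_force=25)

```text
time_s: 19.0
ee_pos: [0.4493, 0.1353, 0.0147]
eef_rot: [-3.142, -0.0, 2.801]
force: [-0.2, -1.1, 1.5]
grip_width: 0.0363
grip_force: 25.0
```

Call:
apply_moves(deltas=[[230, 0, 0, 1.5, 0, 0, 0], [230, 0, 0, 3.5, 0, 0, 0], [230, 0, 0, 3, 0, 0, 0], [230, 1.3, -2, 0, 0, 0, 0], [230, 1.8, -2.9, 0, 0, 0, 0], [230, 1.8, -2.9, 0, 0, 0, 0], [230, 1.8, -2.9, 0, 0, 0, 0], [230, 1.8, -2.9, 0, 0, 0, 0], [230, 1.8, -2.9, 0, 0, 0, 0], [230, 1.8, -2.9, 0, 0, 0, 0]])

```text
time_s: 20.0
ee_pos: [0.5706, -0.0599, 0.0941]
eef_rot: [-3.141, -0.001, 2.801]
force: [0.2, -0.8, -2.4]
grip_width: 0.0365
grip_force: 25.0
```

Call:
apply_moves(deltas=[[230, 1.8, -2.9, 0, 0, 0, 0], [230, 1.8, -2.5, 0, 0, 0, 0], [230, 0.6, -1, 0, 0, 0, 0], [230, 0, 0, 0, 0, 0, 0], [230, 0, 0, 0, 0, 0, 0], [230, 0, 0, 0, 0, 0, 0]])

```text
time_s: 20.6
ee_pos: [0.6119, -0.1215, 0.0947]
eef_rot: [3.141, -0.0, 2.802]
force: [-0.2, -0.4, -2.6]
grip_width: 0.036
grip_force: 25.0
```

Call:
apply_moves(deltas=[[230, 0, -0.1, -1, 0, 0, 0], [230, 0, 0, -1, 0, 0, 0], [230, 0, 0, -0.8, 0, 0, 0], [230, 0, 0, -0.4, 0, 0, 0], [230, 0, 0, 0, 0, 0, 0], [230, 0, 0, 0, 0, 0, 0]])

```text
time_s: 21.2
ee_pos: [0.6124, -0.1237, 0.0628]
eef_rot: [3.142, 0.0, 2.801]
force: [0.1, -0.9, -2.5]
grip_width: 0.0363
grip_force: 25.0
```

Call:
apply_moves(deltas=[[230, 0, 0, -0.1, 0, 0, 0], [230, 0, 0, 0, 0, 0, 0], [230, 0, 0, 0, 0, 0, 0]])

```text
time_s: 21.5
ee_pos: [0.6124, -0.1237, 0.0618]
eef_rot: [3.142, 0.0, 2.801]
force: [0.5, 0.3, -3.3]
grip_width: 0.0363
grip_force: 25.0
```

Call:
apply_moves(deltas=[[230, 0, 0, -0.1, 0, 0, 0], [230, 0, 0, 0, 0, 0, 0], [230, 0, 0, 0, 0, 0, 0]])

```text
time_s: 21.8
ee_pos: [0.6123, -0.1237, 0.0606]
eef_rot: [3.142, -0.0, 2.801]
force: [0.5, 0.3, -2.9]
grip_width: 0.0359
grip_force: 25.0
```

Call:
apply_moves(deltas=[[230, 0, 0, -0.1, 0, 0, 0], [230, 0, 0, 0, 0, 0, 0], [230, 0, 0, 0, 0, 0, 0]])

```text
time_s: 22.1
ee_pos: [0.6124, -0.1237, 0.0597]
eef_rot: [3.142, 0.0, 2.801]
force: [0.7, -0.2, -0.9]
grip_width: 0.036
grip_force: 25.0
```

Call:
apply_moves(deltas=[[0, 0, 0, 0, 0, 0, 0], [0, 0, 0, 0, 0, 0, 0], [0, 0, 0, 0, 0, 0, 0], [0, 0, 0, 0, 0, 0, 0], [0, 0, 0, 0, 0, 0, 0], [0, 0, 0, 1, 0, 0, 0], [0, 0, 0, 3, 0, 0, 0], [0, 0, 0, 3, 0, 0, 0], [0, 0, 0, 1, 0, 0, 0], [0, 0, 0, 0, 0, 0, 0]])

```text
time_s: 23.1
ee_pos: [0.6129, -0.1238, 0.1413]
eef_rot: [3.141, 0.003, 2.801]
force: [0.8, 0.4, -0.5]
grip_width: 0.0941
grip_force: 0.0
```

Call:
apply_moves(deltas=[[0, -1.4, -2.5, 0, 0, 0, -0.02], [0, -1.4, -2.5, 0, 0, 0, -0.02], [0, -1.4, -2.5, 0, 0, 0, -0.02], [0, -1.4, -2.5, 0, 0, 0, -0.02], [0, -1.4, -2.5, 0, 0, 0, -0.02], [0, -1.4, -2.5, 0, 0, 0, -0.02], [0, -1.5, -2.5, 0, 0, 0, -0.02], [0, -1.6, -3.1, 0, 0, 0, -0.03], [0, 0, 0, 0, 0, 0, 0], [0, 0, 0, 0, 0, 0, 0]])

```text
time_s: 24.1
ee_pos: [0.4967, -0.3296, 0.1383]
eef_rot: [3.141, -0.002, 2.63]
force: [0.6, 0.1, 0.2]
grip_width: 0.0941
grip_force: 0.0
```

```bash
python3 - <<'E'
from meas import *
o=ctrl.get_obs();print(o["ee_pos"],o["eef_rot"])
t=shot("top","top11.npz");c=shot("side","side11.npz")
s=dict(np.load("side8.npz")); tt=dict(np.load("top0.npz"))
b=mask(s,311,126,r=12,th=20);b0=mask(dict(np.load("side0.npz")),311,126,r=12,th=20);print("nut side",cen(b),cen(b0))
for th in(18,25,32): print(sz(tt,mask(tt,381,219,r=16,th=th),.0135))
w=proj(c,[.6123,-.1237,.111]);print("socket top expected",w)
a=mask(t,*proj(t,[.6123,-.1237,.05]),r=26,th=20);print("stack top-view",cen(a))
cc=[mask(c,249,150,r=32,th=24)];h=cc[0];print("side extent",h.min(0),h.max(0))
E
```

```text
[ 0.49671893 -0.32960322  0.13826555] [ 3.14118385e+00 -2.01038675e-03  2.62975276e+00]
nut side (317.9492099802708, 131.7081731750459) (310.17966305168875, 125.89331094205244)
((0.4972650706768036, -0.3302043676376343), (0.043260134756565094, 0.03700987994670868), 88.32657623291016)
((0.4974208176136017, -0.33010390400886536), (0.041113730520009995, 0.03497302904725075), 89.97930908203125)
((0.49783387780189514, -0.33008861541748047), (0.032589323818683624, 0.03967640921473503), 5.48514986038208)
socket top expected [248.29749281 132.03298385]
stack top-view (300.9310953737119, 179.12332003565373)
side extent [230.5625 117.5625] [280.4375 179.5625]
```

Call:
apply_moves(deltas=[[0, 0, 0, -2.5, 0, 0, 0], [0, 0, 0, -3, 0, 0, 0], [0, 0, 0, -3, 0, 0, 0], [0, 0, 0, -2.5, 0, 0, 0], [0, 0, 0, -1.5, 0, 0, 0], [0, 0, 0, -0.9, 0, 0, 0], [0, 0, 0, 0, 0, 0, 0]])

```text
time_s: 24.9
ee_pos: [0.4973, -0.3291, 0.005]
eef_rot: [3.141, -0.001, 2.631]
force: [0.9, 0.2, -0.8]
grip_width: 0.0942
grip_force: 0.0
```

Call:
apply_moves(deltas=[[240, 0, 0, 0, 0, 0, 0], [240, 0, 0, 0, 0, 0, 0], [240, 0, 0, 0, 0, 0, 0], [240, 0, 0, 0, 0, 0, 0], [240, 0, 0, 0, 0, 0, 0], [240, 0, 0, 0, 0, 0, 0], [240, 0, 0, 0, 0, 0, 0], [240, 0, 0, 0, 0, 0, 0], [240, 0, 0, 0, 0, 0, 0], [240, 0, 0, 0, 0, 0, 0]], grip_force=20)

```text
time_s: 25.9
ee_pos: [0.4973, -0.3297, 0.0056]
eef_rot: [-3.142, 0.0, 2.631]
force: [-0.3, -1.0, 0.6]
grip_width: 0.0326
grip_force: 20.0
```

Call:
apply_moves(deltas=[[240, 0, 0, 1.5, 0, 0, 0], [240, 0, 0, 3.5, 0, 0, 0], [240, 0, 0, 4, 0, 0, 0], [240, 0, 0, 3.5, 0, 0, 0], [240, 0, 2.5, 0, 0, 0, 0], [240, 0, 3.5, 0, 0, 0, 0], [240, 0, 3.5, 0, 0, 0, 0], [240, 0, 3.5, 0, 0, 0, 0], [240, 0, 3.5, 0, 0, 0, 0], [240, 0, 3.5, 0, 0, 0, 0]])

```text
time_s: 26.9
ee_pos: [0.4972, -0.1283, 0.1318]
eef_rot: [3.141, 0.001, 2.631]
force: [0.2, -0.5, -1.1]
grip_width: 0.0332
grip_force: 20.0
```

Call:
apply_moves(deltas=[[240, 1.6, 3.5, 0, 0, 0, 0], [240, 1.6, 3.5, 0, 0, 0, 0], [240, 1.6, 3.5, 0, 0, 0, 0], [240, 1.6, 3.5, 0, 0, 0, 0], [240, 1.6, 3.5, 0, 0, 0, 0], [240, 1.8, 3.2, 0, 0, 0, 0], [240, 0, 0, -2, 0, 0, 0], [240, 0, 0, -3, 0, 0, 0], [240, 0, 0, 0, 0, 0, 0], [240, 0, 0, 0, 0, 0, 0]])

```text
time_s: 27.9
ee_pos: [0.5955, 0.0773, 0.0818]
eef_rot: [3.141, 0.0, 2.631]
force: [-0.5, -0.2, -0.9]
grip_width: 0.0327
grip_force: 20.0
```

```bash
python3 - <<'E'
from meas import *
o=ctrl.get_obs();print(o["ee_pos"],o["eef_rot"],o["grip_width"],o["force"])
c=shot("side","side12.npz")
n=[*o["ee_pos"][:2],o["ee_pos"][2]-.0056+.0135]
print(proj(c,n),proj(c,[.5958,.0776,n[2]]),proj(c,[.5958,.0776,.03]))
cv2.imwrite("pics/s12.png",crop(c,*proj(c,n),30,8))
E
```

```text
[0.59547996 0.07729984 0.08183279] [3.14148162e+00 8.97322557e-05 2.63067575e+00] 0.03274840979119938 [-0.46799805 -0.18615039 -0.92819662]
[227.54840038 195.28511274] [227.35531265 195.35121176] [228.88684749 215.44482629]
```

Call:
apply_moves(deltas=[[240, 0, 0, -1.5, 0, 0, 0], [240, 0, 0, -1.5, 0, 0, 0], [240, 0, 0, -1, 0, 0, 0], [240, 0, 0, -0.4, 0, 0, 0], [240, 0, 0, -0.4, 0, 0, 0], [240, 0, 0, 0, 0, 0, 0]])

```text
time_s: 28.55
ee_pos: [0.5952, 0.0773, 0.0323]
eef_rot: [-3.141, -0.0, 2.631]
force: [-0.9, -0.9, -0.7]
grip_width: 0.033
grip_force: 20.0
```

Call:
apply_moves(deltas=[[240, 0, 0, -0.5, 0, 0, 0], [240, 0, 0, -0.5, 0, 0, 0], [240, 0, 0, -0.5, 0, 0, 0], [240, 0, 0, -0.2, 0, 0, 0], [240, 0, 0, 0, 0, 0, 0], [240, 0, 0, 0, 0, 0, 0]])

```text
time_s: 29.15
ee_pos: [0.5953, 0.0774, 0.0157]
eef_rot: [-3.142, 0.0, 2.631]
force: [-2.1, -0.2, 0.7]
grip_width: 0.0328
grip_force: 20.0
```

Call:
apply_moves(deltas=[[240, 0, 0, -0.1, 0, 0, 0], [240, 0, 0, 0, 0, 0, 0], [240, 0, 0, 0, 0, 0, 0]])

```text
time_s: 29.45
ee_pos: [0.5954, 0.0773, 0.0156]
eef_rot: [3.142, 0.0, 2.631]
force: [-7.0, -0.9, 12.3]
grip_width: 0.0325
grip_force: 20.0
```

Firm contact with the nut's underside at 10 mm, so it is seated. Releasing and backing off.

Call:
apply_moves(deltas=[[240, 0, 0, 0.1, 0, 0, 0], [0, 0, 0, 0, 0, 0, 0], [0, 0, 0, 0, 0, 0, 0], [0, 0, 0, 0, 0, 0, 0], [0, 0, 0, 0, 0, 0, 0], [0, 0, 0, 0, 0, 0, 0], [0, 0, 0, 1, 0, 0, 0], [0, 0, 0, 3, 0, 0, 0], [0, 0, 0, 4, 0, 0, 0], [0, 0, 0, 4, 0, 0, 0]])

```text
time_s: 30.45
ee_pos: [0.5951, 0.0773, 0.1377]
eef_rot: [-3.142, -0.0, 2.631]
force: [1.1, -0.1, 0.3]
grip_width: 0.0936
grip_force: 0.0
```

Call:
apply_moves(deltas=[[0, -2.5, 2.5, 1, 0, 0, 0], [0, -2.5, 2.5, 0, 0, 0, 0], [0, -2.5, 2.5, 0, 0, 0, 0], [0, -2.5, 2.5, 0, 0, 0, 0], [0, -2.5, 2.5, 0, 0, 0, 0], [0, -2.5, 2.5, 0, 0, 0, 0], [0, -2.5, 2.5, 0, 0, 0, 0], [0, -2.5, 2.5, 0, 0, 0, 0], [0, 0, 0, 0, 0, 0, 0], [0, 0, 0, 0, 0, 0, 0]])

```text
time_s: 31.45
ee_pos: [0.3953, 0.2776, 0.1464]
eef_rot: [3.141, 0.001, 2.632]
force: [-0.1, -0.0, -0.1]
grip_width: 0.0943
grip_force: 0.0
```

```bash
python3 - <<'E'
from meas import *
c=shot("side","side13.npz");t=shot("top","top13.npz")
r=lambda x:cv2.resize(x,(390,290))
def cr(c,u0,v0,u1,v1): return r(np.ascontiguousarray(c["img"][v0:v1,u0:u1,::-1]))
im=np.vstack([np.hstack([cr(c,215,115,285,185),cr(c,190,180,310,270)]),np.hstack([cr(t,190,125,340,237),cr(c,100,90,330,320)])])
cv2.imwrite("pics/fin.png",cv2.convertScaleAbs(im,alpha=1.4))
t0=dict(np.load("top0.npz"));s0=dict(np.load("side0.npz"))
print("jar top",cen(mask(t0,255,228,r=12,th=16)),cen(mask(t,255,228,r=12,th=16)),"side",cen(mask(s0,289,205,r=16,th=14)),cen(mask(c,289,205,r=16,th=14)))
print("tool",cen(mask(t0,160,144,r=18,th=16)),cen(mask(t,160,144,r=18,th=16)))
E
```

```text
jar top (255.00409039844988, 228.24590315997773) (254.99930622120527, 228.26179810457313) side (289.07140090195514, 204.40082583509954) (287.87781266106674, 203.5054391811888)
tool (160.83073330328136, 144.23680665865282) (160.8475888378815, 144.22538007594434)
```

View pics/fin.png

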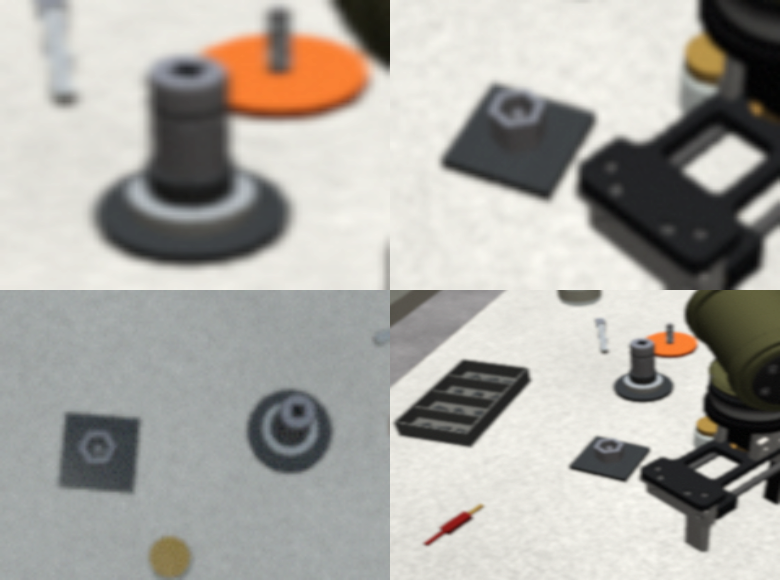

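The final picture shows the socket upright on the collar and ring on the dark round plate, and the nut flat on the square plate around its stud. The jar and tool have not moved in the top view. The side-view jar shift is only the gripper covering part of it. Handing in.

```bash
python3 -c "
from station import ctrl
print(ctrl.hand_in())"
```

```text
the job is handed in; nothing more can be done
None
```

The job is handed in at about 31 s of robot time: spacer, collar and socket are stacked flat on the long stud, the nut is seated on the short stud, everything is let go, and the jar and valve tool are where they were.

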